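# Stop the dust extractor and shut its gate

### The job

The sanding is done: with the fingertips press the red stop button of the dust extractor gently, all the way down, and let it come back up; then push the yellow tab of the blast gate fully home so that this gate is shut, and withdraw. Do not press the green or black buttons, leave the blue gate as it is, and do not grasp, lift or shift the remotes or anything else on the bench.

Things in the scene. Friction and masses are not known exactly. Their poses are not given: they have to be found in the camera images.
- remote_red: loose single-button radio remote of the dust extractor, its stop control: grey box 76 x 76 mm, 36 mm high, on rubber feet, 0.45 to 0.75 kg, with a yellow button housing and one red round button on top. Origin: centre of its underside, on the bench; z up; the button is over the origin
- button_red (a joint): red spring push button on the red remote, 30 mm in diameter; 0 = up, grows as it is pressed straight down, 0.007 m = fully down (about 1.5 N to start it, 5 N to hold it fully down); it springs back when let go
- button_red_top (a point): centre of the top face of the red button, 30 mm in diameter, about 59 mm above the bench when up
- remote_green: loose single-button radio remote of the dust extractor, its start control: grey box 76 x 76 mm, 36 mm high, on rubber feet, 0.45 to 0.75 kg, with a yellow button housing and one green round button on top. Origin: centre of its underside, on the bench; z up; the button is over the origin
- button_green (a joint): green spring push button on the green remote, 30 mm in diameter; 0 = up, grows as it is pressed straight down, 0.007 m = fully down (about 1.5 N to start it, 5 N to hold it fully down); it springs back when let go
- button_green_top (a point): centre of the top face of the green button, 30 mm in diameter, about 59 mm above the bench when up
- remote_black: loose single-button radio remote of the dust extractor, another of its controls: grey box 76 x 76 mm, 36 mm high, on rubber feet, 0.45 to 0.75 kg, with a yellow button housing and one black round button on top. Origin: centre of its underside, on the bench; z up; the button is over the origin
- button_black (a joint): black spring push button on the black remote, 30 mm in diameter; 0 = up, grows as it is pressed straight down, 0.007 m = fully down (about 1.5 N to start it, 5 N to hold it fully down); it springs back when let go
- button_black_top (a point): centre of the top face of the black button, 30 mm in diameter, about 59 mm above the bench when up
- port_yellow: dust port fixed to the bench, with the yellow-tabbed blast gate: wooden base 120 x 120 x 18 mm, aluminium frame 110 x 110 mm reaching 56 mm above the bench, round black collar on top up to 72 mm. Origin: centre of its underside; x is the direction in which its gate is pushed shut, z up; the gate plate comes out of the frame on the -x side, which roughly faces the robot
- gate_yellow (a joint): sliding blast gate with the yellow tab; value = how far it is drawn out: 0 m = fully shut (tab against the frame), 0.060 m = fully out. Starts 0.035 to 0.058 m out, moves straight along its port's x axis, stays where it is left, needs about 2 N to slide plus more when moved fast
- tab_yellow (a point): centre of the outer (-x) face of the yellow upright tab at the end of its gate plate: the face to push on. The tab is 70 mm wide (along the port's y), 8 mm thick, and stands from 43 to 89 mm above the bench; this point is 66 mm above the bench. Its axes are those of the port; it moves with the gate and lies at x = -0.065 m in the port's frame when shut
- port_blue: dust port fixed to the bench, with the blue-tabbed blast gate: wooden base 120 x 120 x 18 mm, aluminium frame 110 x 110 mm reaching 56 mm above the bench, round black collar on top up to 72 mm. Origin: centre of its underside; x is the direction in which its gate is pushed shut, z up; the gate plate comes out of the frame on the -x side, which roughly faces the robot
- gate_blue (a joint): sliding blast gate with the blue tab; value = how far it is drawn out: 0 m = fully shut (tab against the frame), 0.060 m = fully out. Starts 0.035 to 0.058 m out, moves straight along its port's x axis, stays where it is left, needs about 2 N to slide plus more when moved fast
- tab_blue (a point): centre of the outer (-x) face of the blue upright tab at the end of its gate plate: the face to push on. The tab is 70 mm wide (along the port's y), 8 mm thick, and stands from 43 to 89 mm above the bench; this point is 66 mm above the bench. Its axes are those of the port; it moves with the gate and lies at x = -0.065 m in the port's frame when shut
- offcut: loose wooden offcut 70 x 38 x 30 mm, lying on the bench; origin: centre of its underside; leave alone
- glue: loose white glue bottle with orange cap, 54 mm in diameter, 120 mm high, standing; origin: centre of its underside; leave alone
- tape: loose orange tape measure lying flat, 64 x 60 x 36 mm; origin: centre of its underside; leave alone
- pencil: loose green carpenter's pencil lying flat, 180 mm long (along its x), 14 x 8 mm; origin: centre of its underside; leave alone
Things that resemble listed ones, but are neither listed nor needed, are in the scene too. What is shaped like the remote_red but orange is not meant.

How it is judged:
By the outcome, as a careful person would: the job done as asked, in the order asked, and still so for the second after the job is handed in, with the robot touching nothing.
It also fails if it takes over 45 s, if anything falls off the work surface, if the arm or the gripper's body presses on something with over 40 N, if the wrist force passes 120 N, or if a joint passes its speed limit or range.

### The arm

A 6-joint arm with a two-finger parallel gripper is mounted at the origin on the work surface. World frame = base frame: x ahead of the robot, y to its left, z up, the work surface at z = 0. Lengths are in mm, angles in rad, forces in N, time in s.
With the tool pointing down it reaches from about 350 to 875 mm from the base axis. Payload 4.2 kg.
Tool frame: the origin (TCP) lies at the very end of the fingers, on their centre line; the grasp point (between the pads) lies 19 mm behind it (arm.grip_point_offset is the distance from the TCP to the grasp point, in mm); z points along the fingers, y is the direction in which the jaws open and shut (so a half turn about z gives the same grasp; the last joint's range is limited). The gripper opens to 85 mm and grips with 20 to 120 N. Pads are 22 mm wide; open, the fingers measure 114 mm over their backs; the gripper's body (76 mm by 85 mm) begins 54 mm behind the grasp point. The pads swing forward as they close: fully open they stand 13 mm farther back than shut.
Start: joints at [1.602, 0.385, 0.008, 0, -1.194, -0.259], TCP at [141.115, 608.84, 208.412] pointing down, gripper open.
Joint ranges: [-3.14, 3.14], [-1.21, 2.06], [-1.07, 1.41], [-3.16, 2.05], [-2.99, -0.16], [-3.1, 3.1]. Speed limits (rad/s): [2.79, 2.79, 3.14, 3.14, 3.14, 3.14].

### API

Orientations are given as a unit quaternion [x, y, z, w].
In Python, from bench import arm gives the robot as it stands.
- The arm moves only by the tool drive_tool, never from a script. Its argument "steps" is a list of rows, each a list of 5 numbers: the shift along the tool's x, y, z in m, then the turn about the tool's z in degrees, then the finger opening in m, from 0 to 0.0854. A call has 1 to 20 rows; each row shifts and turns the commanded pose from where the row before left it, along the tool's axes as they then stand; what a row does not reach is not made up. A row lasts 1/10 s, in which the tool goes at most 50 mm and 8.59 degrees, less where a joint would pass 70% of its speed; a pose out of reach is approached as far as the arm can. A call is refused whole if a number of a shift passes 0.05 or a number of a turn 8.59, either way. A call with a gripper value outside its range is refused whole. The fingers move at their own pace and stop on an object; the grip force is fixed at half the most. Time passes only in rows, so rows that do not move let the fingers close. It gives the time, the measured TCP pose, the force and the opening at its end, in the units of the state.
- arm.read_state(): the state, without advancing time (a new reading comes with each control period).
- arm.get_image(name): name is "scene" or "top" or "wrist"; returns (picture, depth): 384x512x3 uint8, blue, green, red; 384x512 float32, mm along the optical axis (not along the pixel's ray), 0 where there is no reading.
- arm.camera_params(name): a dict with "K" (3x3 intrinsics, pixels), "dist" ([k1, k2, p1, p2, k3] as OpenCV has them; the pictures are not rectified), "world_to_cam" (4x4, takes a point from world to camera coordinates); the wrist camera has in their place "mount" (4x4, takes a point from camera to tool coordinates, whose origin is the TCP and whose axes are the flange's). Camera axes: x right, y up, looking along -z (the intrinsics and any distortion apply to the point x, -y, -z); pixel columns grow to the right and rows downward; lengths in mm; the calibration is good to about 2 mm. A picture is of the moment at which its call begins: read the wrist's pose just before it. camera_params takes no time and is no camera call.
- arm.job_done(): hands the job in, once; it reports no verdict.
The state is a dict: "clock": time; "joints": joint angles; "joint_vel": joint speeds; "joint_efforts": joint torques, N m; "position": TCP position; "ee_rot": TCP orientation; "contact_force": force on the tool from outside, world axes, zero at the start; "wrist_torque": the same for the moment, N m; "gripper_width": finger opening in mm.
Only numpy, scipy, OpenCV 4.12 (cv2) and the standard library are available. Lean on these libraries where they do the work, as an engineer would, in place of code of your own. Each camera call takes 0.05 s, during which the arm holds its last target.

## Working session

There is one attempt and no reset: what is moved stays moved. The work goes in short steps, Python scripts to look and compute and a tool call to move; the robot and the scene stay as the last step left them, time stands still between calls to the robot, and variables do not carry over. Pictures are saved under pics/ and viewed, and the job is handed in when it is done.

Besides the shell and the picture viewer there is one more tool, called after "Request:" as a command line: name --pt "numbers of a row" for each row, then --argument value for the rest. drive_tool: Moves the arm, as the interface text tells. Its arguments: {"type":"object","properties":{"steps":{"type":"array"}},"required":["steps"]}

```bash
mkdir -p pics
python3 - <<'E'
from bench import arm
import cv2,numpy as np,pickle
s=arm.read_state();print(s)
d={}
for n in("scene","top"):
    im,dp=arm.get_image(n);p=arm.camera_params(n);d[n]=(im,dp,p)
    cv2.imwrite(f"pics/{n}0.png",im);print(n,p)
pickle.dump(d,open("d0.pkl","wb"))
E
```

```text
{'clock': 0.0, 'joints': array([ 1.60159072e+00,  3.85551196e-01,  6.63538696e-03, -5.06684901e-04,
       -1.19401435e+00, -2.58609202e-01]), 'joint_vel': array([-5.77877254e-04, -1.66439079e-04,  7.19025204e-05, -2.11442999e-04,
       -4.80901825e-04, -2.40428183e-04]), 'joint_efforts': array([ 4.27093819e-04, -3.92290306e+01,  1.88403136e+01,  4.18634087e+00,
       -4.69863691e-03,  2.85754609e-06]), 'position': array([140.98843556, 608.23733499, 207.32748482]), 'ee_rot': array([ 9.93508343e-01, -1.13754031e-01, -7.91640623e-05,  1.08972219e-03]), 'contact_force': array([-0.51786662, -0.17405319, -1.0574097 ]), 'wrist_torque': array([-0.0048257 ,  0.02484239,  0.02130865]), 'gripper_width': 85.65557236333368}
scene {'K': array([[442.22712109,   0.        , 251.14797053],
       [  0.        , 442.22712109, 191.76257348],
       [  0.        ,   0.        ,   1.        ]]), 'dist': array([-0.14663045,  0.        ,  0.        ,  0.        ,  0.        ]), 'world_to_cam': array([[-4.46503912e-01,  8.94749777e-01, -7.55595035e-03,
         2.82381745e+02],
       [-7.68679323e-01, -3.79241673e-01,  5.15080433e-01,
         3.33338142e+02],
       [ 4.58002572e-01,  2.35793531e-01,  8.57108543e-01,
        -1.59701104e+03],
       [ 0.00000000e+00,  0.00000000e+00,  0.00000000e+00,
         1.00000000e+00]])}
top {'K': array([[381.45499761,   0.        , 254.76901943],
       [  0.        , 381.45499761, 191.9646013 ],
       [  0.        ,   0.        ,   1.        ]]), 'dist': array([-0.02698313,  0.        ,  0.        ,  0.        ,  0.        ]), 'world_to_cam': array([[-1.28386262e-01, -9.91718944e-01,  3.24110682e-03,
         5.67597050e+00],
       [ 9.71155765e-01, -1.25060690e-01,  2.03017989e-01,
        -5.08597000e+02],
       [-2.00931451e-01,  2.92123403e-02,  9.79169644e-01,
        -8.82872819e+02],
       [ 0.00000000e+00,  0.00000000e+00,  0.00000000e+00,
         1.00000000e+00]])}
```

View pics/scene0.png

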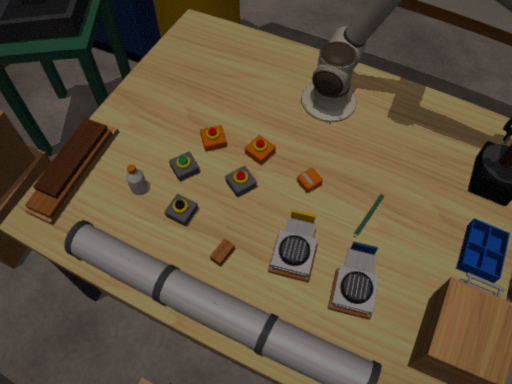

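View pics/top0.png

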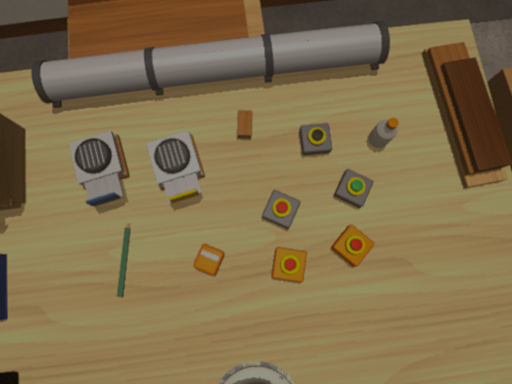

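The scene shows one grey remote with a red button, at scene (240,176) and top (282,208). The two orange-boxed ones are decoys. The yellow gate tab is at scene (303,216) and top (184,195). Next I'll measure both.

```bash
cat > h.py <<'E'
import numpy as np,cv2,pickle
def pix2world(p,u,v,z=None,depth=None):
    n=cv2.undistortPoints(np.array([[[u,v]]],float),p["K"],p["dist"])[0,0]
    ray=np.array([n[0],-n[1],-1.]);T=np.linalg.inv(p["world_to_cam"])
    o=T[:3,3];r=T[:3,:3]@ray
    if depth is not None:return o+r*depth
    return o+r*(z-o[2])/r[2]
E
python3 - <<'E'
from h import *
d=pickle.load(open("d0.pkl","rb"))
for n in("top","scene"):
    im,dp,p=d[n];hsv=cv2.cvtColor(im,cv2.COLOR_BGR2HSV);H,S,V=[hsv[...,i].astype(int) for i in range(3)]
    for name,m,z in(("red",((H<6)|(H>174))&(S>170)&(V>90),59),("yel",(H>22)&(H<32)&(S>190)&(V>90),89),("green",(H>45)&(H<85)&(S>150),59),("blue",(H>100)&(H<125)&(S>140),89)):
        k,l,st,c=cv2.connectedComponentsWithStats(m.astype(np.uint8))
        for i in range(1,k):
            if st[i,4]>25:
                u,v=c[i];D=np.median(dp[l==i])
                print(n,name,st[i],c[i].round(1),pix2world(p,u,v,z=z).round(1),pix2world(p,u,v,depth=D).round(1))
im=d["top"][0]
cv2.imwrite("pics/c1.png",cv2.resize(im[120:290,50:390],None,fx=2.3,fy=2.3,interpolation=cv2.INTER_CUBIC))
im=d["scene"][0]
cv2.imwrite("pics/c2.png",cv2.resize(im[120:320,150:400],None,fx=3,fy=3,interpolation=cv2.INTER_CUBIC))
E
```

```text
top red [277 202  10  10  76] [281.6 206.9] [ 458.9 -118.7   59. ] [ 459.  -118.7   58.9]
top red [351 240  11  10  86] [355.7 244.3] [ 347.3 -280.6   59. ] [ 347.3 -280.6   58.9]
top red [285 259  11  11  82] [289.9 264.1] [ 321.9 -118.8   59. ] [ 321.9 -118.8   59.3]
top yel [308 128  18  17 127] [316.1 136.9] [ 614.2 -223.7   89. ] [ 627.9 -232.6   48.5]
top yel [347 178  18  17 125] [354.6 186.8] [ 479.7 -294.3   89. ] [ 487.2 -306.4   48.4]
top yel [169 190  28  10  76] [182.4 194.6] [513.  111.1  89. ] [513.4 111.4  87.2]
top yel [273 199  18  18 130] [281.  208.2] [ 451.4 -114.1   89. ] [ 457.5 -117.9   48.7]
top yel [346 235  19  20 168] [354.2 244.4] [ 346.6 -269.    89. ] [ 348.  -280.1   47.8]
top yel [280 254  20  20 188] [289.6 263.9] [ 322.2 -115.4   89. ] [ 322.4 -119.4   47.6]
scene red [209 128   7   7  38] [211.9 131.1] [ 352.8 -283.5   59. ] [ 351.8 -284.2   57.6]
scene red [257 140   7   7  38] [259.8 142.9] [ 327.5 -120.4   59. ] [ 328.1 -120.1   59.9]
scene red [237 171   8   8  45] [240.2 174.7] [ 464.5 -121.    59. ] [ 465.3 -120.5   60.4]
scene yel [207 131  
[... 1716 characters left out ...]
.    59. ] [  364.2 -1417.2  -519.4]
scene green [ 32 130  15  13  58] [ 39.4 137.7] [ 631.4 -805.6   59. ] [  354.5 -1411.6  -595.4]
scene green [ 38 144  13   6  29] [ 43.9 146. ] [ 651.6 -766.4   59. ] [  356.9 -1414.6  -668. ]
scene green [179 156   8   8  51] [182.5 159.6] [ 494.2 -311.3   59. ] [ 494.8 -310.8   60. ]
scene blue [ 111    0   49   56 1979] [135.9  24.3] [  28.1 -812.6   89. ] [ -512.1 -1341.5  -463.4]
scene blue [ 95  17  15  28 233] [101.6  33.3] [ 129.3 -908.9   89. ] [ -478.  -1624.   -595.9]
scene blue [ 457  219   52   63 2202] [483.4 250.4] [403.  619.6  89. ] [360.4 641.7  22.5]
scene blue [352 242  25  11 143] [363.6 247.5] [543.6 301.8  89. ] [538.  302.3  78.2]
```

View pics/c1.png

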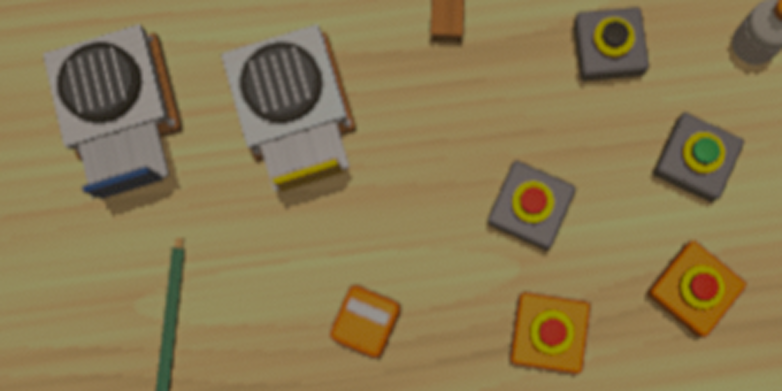

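View pics/c2.png

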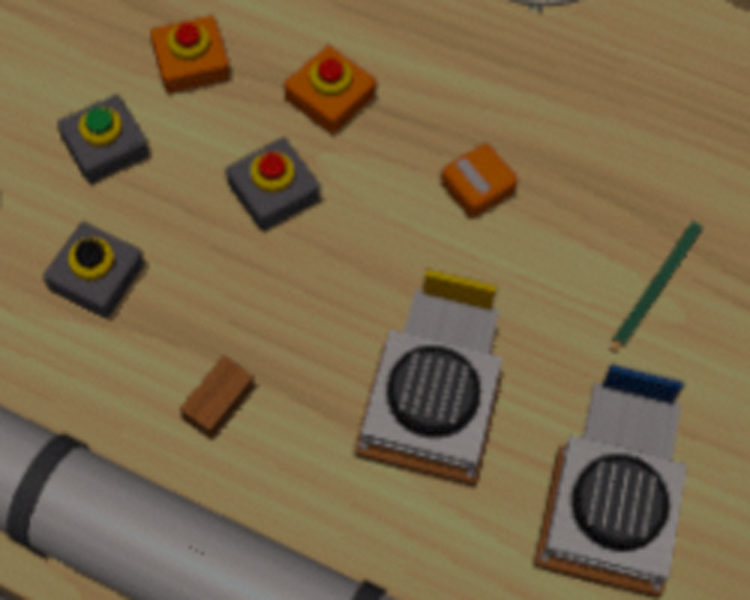

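Run:
```python
from h import *
d=pickle.load(open("d0.pkl","rb"))
for n,tops in(("top",((172.2,155.7),)),("scene",((150+434/3,120+391/3),))):
    im,dp,p=d[n]
    c=pix2world(p,*tops[0],z=70);print(n,"collar",c.round(1),pix2world(p,*tops[0],depth=dp[int(tops[0][1]),int(tops[0][0])]).round(1))
    # point cloud near the yellow tab/frame
    P=[]
    for v in range(100,300):
        for u in range(100,400):
            if dp[v,u]>0:
                w=pix2world(p,u,v,depth=float(dp[v,u]))
                if np.hypot(*(w[:2]-c[:2]))<140 and w[2]>30:P.append(w)
    P=np.array(P);np.save(n+"pc.npy",P)
    t=P[P[:,2]>78]; print("tab",len(t),t.mean(0).round(1),cv2.minAreaRect(t[:,:2].astype(np.float32)))
    f=P[(P[:,2]>50)&(P[:,2]<62)];print("frame",len(f),cv2.minAreaRect(f[:,:2].astype(np.float32)))
    q=P[P[:,2]>66];q=q[np.hypot(*(q[:,:2]-c[:2]).T)<50];print("col",len(q),q.mean(0),cv2.minEnclosingCircle(q[:,:2].astype(np.float32)))
```

```text
top collar [617.5 130.3  70. ] [617.1 130.1  71.2]
tab 124 [515.2 112.2  87.6] ((516.05126953125, 112.26168060302734), (8.334125518798828, 69.16907501220703), 10.856578826904297)
frame 1105 ((585.4130859375, 167.90823364257812), (165.87489318847656, 192.85055541992188), 10.97797679901123)
col 953 [619.6227002  132.9410111   70.77888475] ((619.8826904296875, 133.2464141845703), 44.098594665527344)
scene collar [626.3 132.1  70. ] [627.7 132.5  73.4]
tab 98 [519.1 109.3  87. ] ((517.731689453125, 109.48910522460938), (10.853535652160645, 66.09815216064453), 10.96926212310791)
frame 945 ((590.7239379882812, 167.9191436767578), (163.58938598632812, 195.53787231445312), 10.535839080810547)
col 707 [624.71652156 129.56331394  71.21517384] ((623.6987915039062, 129.16770935058594), 45.570899963378906)
```

Request:
drive_tool --pt "0.0264 0.0354 0 0 0" --pt "0.0264 0.0354 0 0 0" --pt "0.0264 0.0354 0 0 0" --pt "0.0264 0.0354 0 0 0" --pt "0.0264 0.0354 0 0 0" --pt "0.0264 0.0354 0 0 0" --pt "0.0264 0.0354 0 0 0" --pt "0.0264 0.0354 0 0 0" --pt "0.0264 0.0354 0 0 0" --pt "0.0264 0.0354 0 0 0" --pt "0.0264 0.0354 0 0 0" --pt "0.0264 0.0354 0 0 0" --pt "0.0264 0.0354 0 0 0" --pt "0.0264 0.0354 0 0 0" --pt "0.0264 0.0354 0 0 0" --pt "0.0264 0.0354 0 0 0" --pt "0.0264 0.0354 0 0 0" --pt "0.0264 0.0354 0 0 0" --pt "0 0 0 0 0" --pt "0 0 0 0 0"

```text
clock: 2.1
position: [459.7, -120.1, 207.6]
ee_rot: [0.993, -0.115, -0.001, -0.0]
contact_force: [0.3, 0.2, -0.3]
gripper_width: 0.2
```

Run:
```python
from bench import arm
from h import *
from scipy.spatial.transform import Rotation as R
s=arm.read_state();im,dp=arm.get_image("wrist");p=arm.camera_params("wrist")
print(s["position"],s["ee_rot"],p)
cv2.imwrite("pics/w1.png",im)
T=np.eye(4);T[:3,:3]=R.from_quat(s["ee_rot"]).as_matrix();T[:3,3]=s["position"]
p["world_to_cam"]=np.linalg.inv(T@p["mount"])
pickle.dump((im,dp,p),open("w1.pkl","wb"))
hsv=cv2.cvtColor(im,cv2.COLOR_BGR2HSV);H,S,V=[hsv[...,i].astype(int) for i in range(3)]
for name,m,z in(("red",((H<6)|(H>174))&(S>170)&(V>60),59),("yel",(H>22)&(H<32)&(S>190)&(V>90),48)):
  k,l,st,c=cv2.connectedComponentsWithStats(m.astype(np.uint8))
  for i in range(1,k):
    if st[i,4]>100: print(name,st[i],c[i].round(1),pix2world(p,*c[i],z=z).round(1),pix2world(p,*c[i],depth=np.median(dp[l==i])).round(1))
```

```text
[ 459.66689848 -120.12452643  207.57584063] [ 9.93356112e-01 -1.15076657e-01 -9.99211632e-04 -8.03157131e-06] {'K': array([[287.64231389,   0.        , 253.60401933],
       [  0.        , 287.64231389, 190.56752139],
       [  0.        ,   0.        ,   1.        ]]), 'dist': array([-0.00575585,  0.        ,  0.        ,  0.        ,  0.        ]), 'mount': array([[-1.48593916e-04,  9.47650855e-01,  3.19308371e-01,
         8.31587887e+01],
       [ 9.99999969e-01,  7.67832024e-05,  2.37482793e-04,
        -1.12372830e-01],
       [ 2.00533252e-04,  3.19308396e-01, -9.47650837e-01,
        -1.65754515e+02],
       [ 0.00000000e+00,  0.00000000e+00,  0.00000000e+00,
         1.00000000e+00]])}
red [243 155  25  26 505] [254.8 167.7] [ 463.3 -122.2   59. ] [ 463.3 -122.2   59.1]
red [394 213  25  24 456] [405.8 225. ] [ 352.7 -283.1   59. ] [ 352.4 -283.4   58.4]
```

View pics/w1.png

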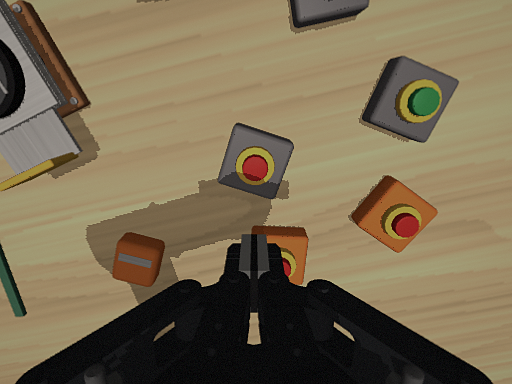

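The wrist view shows the grey remote's red button at (255,168), which works out to (463,-122,59). That agrees with the other two cameras to within about 4 mm, so I'll descend above it.

Request:
drive_tool --pt "0.003 0.0007 0.02 0 0" --pt "0 0 0.035 0 0" --pt "0 0 0.035 0 0" --pt "0 0 0.03 0 0" --pt "0 0 0.015 0 0" --pt "0 0 0.005 0 0" --pt "0 0 0 0 0" --pt "0 0 0 0 0"

```text
clock: 2.95
position: [463.8, -120.0, 69.5]
ee_rot: [0.994, -0.113, 0.001, -0.0]
contact_force: [0.7, -1.4, 0.6]
gripper_width: 0.0
```

Request:
drive_tool --pt "0 0 0.003 0 0" --pt "0 0 0.003 0 0" --pt "0 0 0.002 0 0" --pt "0 0 0.001 0 0" --pt "0 0 0.001 0 0" --pt "0 0 0.001 0 0" --pt "0 0 0 0 0"

```text
clock: 3.65
position: [462.9, -120.6, 57.3]
ee_rot: [0.994, -0.114, -0.0, 0.0]
contact_force: [-0.6, 0.2, -0.5]
gripper_width: 0.1
```

Request:
drive_tool --pt "0 0 0.001 0 0" --pt "0 0 0.001 0 0" --pt "0 0 0 0 0"

```text
clock: 3.95
position: [462.8, -120.6, 55.3]
ee_rot: [0.994, -0.114, -0.0, 0.0]
contact_force: [0.2, 0.4, 0.3]
gripper_width: 0.3
```

Request:
drive_tool --pt "0 0 0.001 0 0" --pt "0 0 0.001 0 0" --pt "0 0 0 0 0"

```text
clock: 4.25
position: [462.8, -120.6, 53.3]
ee_rot: [0.994, -0.114, -0.0, 0.0]
contact_force: [-0.5, 0.4, 0.3]
gripper_width: 0.3
```

Request:
drive_tool --pt "0 0 0.001 0 0" --pt "0 0 0 0 0"

```text
clock: 4.45
position: [462.8, -120.6, 52.3]
ee_rot: [0.994, -0.114, -0.0, 0.0]
contact_force: [-0.1, 0.4, 0.1]
gripper_width: -0.2
```

No force shows at 52 mm, so I'll look before going further.

Run:
```python
from bench import arm
from h import *
s=arm.read_state();im,dp=arm.get_image("wrist");print(s["position"],s["contact_force"],s["joints"])
cv2.imwrite("pics/w2.png",cv2.resize(im[130:300,150:360],None,fx=3.5,fy=3.5,interpolation=cv2.INTER_CUBIC))
im,dp=arm.get_image("scene")
cv2.imwrite("pics/s2.png",cv2.resize(im[120:230,180:300],None,fx=5,fy=5,interpolation=cv2.INTER_CUBIC))
for i in range(6):print(arm.read_state()["contact_force"])
```

```text
[ 462.83883111 -120.57130684   52.29649282] [-0.06418123  0.40154271  0.14428985] [ 8.58050308e-02  3.24019874e-01 -5.48965207e-01 -3.44006727e-05
 -6.98028606e-01  1.25717936e+00]
[ 0.44755941 -0.36408843  0.48488871]
[ 0.44755941 -0.36408843  0.48488871]
[ 0.44755941 -0.36408843  0.48488871]
[ 0.44755941 -0.36408843  0.48488871]
[ 0.44755941 -0.36408843  0.48488871]
[ 0.44755941 -0.36408843  0.48488871]
```

View pics/w2.png

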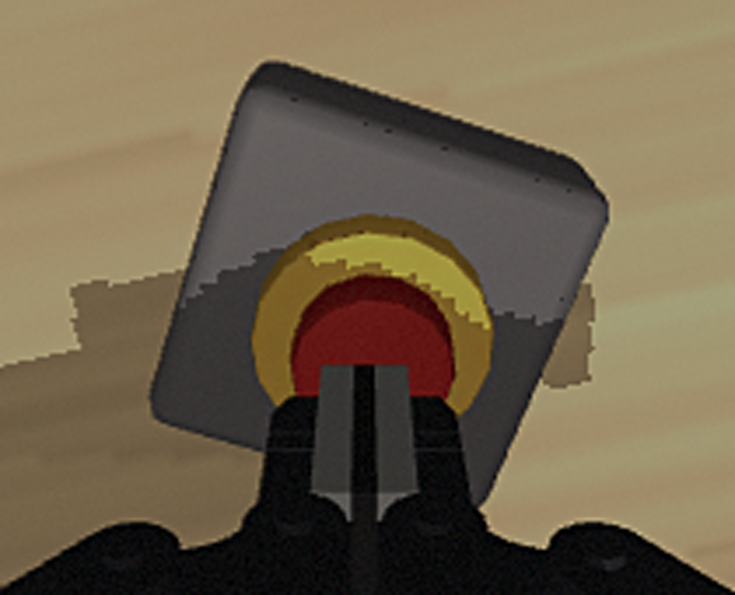

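View pics/s2.png

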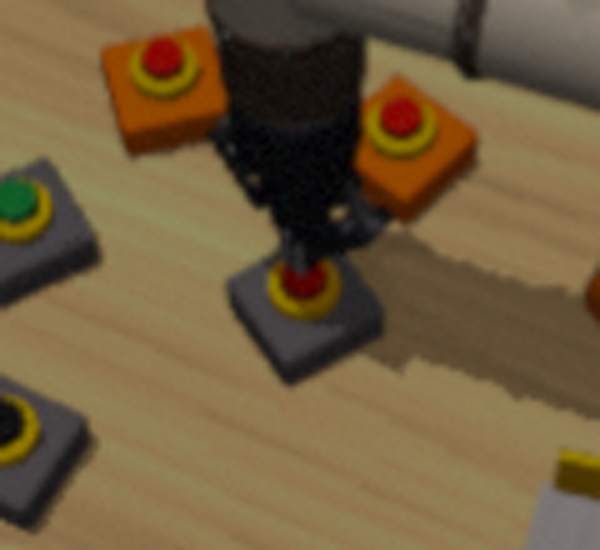

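Run:
```python
from bench import arm
from h import *
from scipy.spatial.transform import Rotation as R
s=arm.read_state();im,dp=arm.get_image("wrist");p=arm.camera_params("wrist")
T=np.eye(4);T[:3,:3]=R.from_quat(s["ee_rot"]).as_matrix();T[:3,3]=s["position"]
p["world_to_cam"]=np.linalg.inv(T@p["mount"]);W=T@p["mount"]
for u in (246,254,262):
  for v in range(196,262,4):
    w=pix2world(p,u,v,depth=float(dp[v,u])); t=np.linalg.inv(T)@np.append(w,1)
    print(u,v,im[v,u],"world",w.round(1),"tool",t[:3].round(1))
```

```text
246 196 [24 68 91] world [ 484.5 -120.4   44.6] tool [21.  -5.   7.8]
246 200 [ 64 154 163] world [ 482.8 -120.1   47.5] tool [19.3 -5.   4.9]
246 204 [ 41 102 127] world [ 480.9 -119.7   49.2] tool [17.3 -4.9  3.2]
246 208 [ 39  98 126] world [ 477.9 -118.9   48.4] tool [14.3 -5.   4. ]
246 212 [15 14 62] world [ 476.7 -118.8   52.1] tool [13.1 -4.9  0.3]
246 216 [10 10 68] world [ 476.4 -118.8   57.6] tool [12.8 -4.8 -5.2]
246 220 [ 21  24 102] world [ 474.7 -118.5   59.6] tool [11.  -4.7 -7.2]
246 224 [ 23  23 101] world [ 471.9 -117.8   59.2] tool [ 8.2 -4.8 -6.8]
246 228 [18 19 99] world [ 469.2 -117.1   59. ] tool [ 5.4 -4.8 -6.6]
246 232 [ 18  19 101] world [ 466.4 -116.4   58.5] tool [ 2.5 -4.8 -6.1]
246 236 [51 53 52] world [ 475.8 -119.3   82.6] tool [ 12.3  -4.1 -30.2]
246 240 [50 52 54] world [ 475.6 -119.4   86.6] tool [ 12.1  -4.  -34.2]
246 244 [52 55 55] world [ 475.6 -119.5   90.9] tool [ 12.2  -3.9 -38.5]
246 248 [51 54 55] world [ 475.5 -119.6   94.6] tool [ 12.   -3.8 -42.2]
246 252 [53 55 55] world [ 475.2 -119.6   97.9] tool [ 11.8  -3.8 -45.5]
246 256 [53 54 55
[... 1874 characters left out ...]
d [ 470.  -127.3   59.7] tool [ 8.4  4.9 -7.3]
262 228 [15 15 97] world [ 467.2 -126.7   59.4] tool [ 5.6  5.  -7. ]
262 232 [ 20  22 100] world [ 464.5 -126.1   59.3] tool [ 2.9  5.  -6.9]
262 236 [51 54 54] world [ 473.6 -127.5   82. ] tool [ 12.    4.3 -29.6]
262 240 [51 52 53] world [ 473.9 -127.4   86.9] tool [ 12.3   4.1 -34.5]
262 244 [51 53 53] world [ 473.7 -127.2   90.6] tool [ 12.    4.  -38.2]
262 248 [52 53 55] world [ 473.8 -127.1   94.7] tool [ 12.1   3.9 -42.3]
262 252 [52 55 55] world [ 473.8 -127.    98.4] tool [ 12.1   3.8 -46. ]
262 256 [51 54 55] world [ 474.  -127.   102.2] tool [ 12.2   3.7 -49.8]
262 260 [53 55 55] world [ 473.5 -126.8  104.7] tool [ 11.7   3.7 -52.3]
```

The depth image shows the button still up at 59 mm. The fingertips' visible end sits about 28 mm behind the reported TCP, so they are still clear of the button. I'll continue slowly, watching the force.

Request:
drive_tool --pt "0 0 0.002 0 0" --pt "0 0 0.002 0 0" --pt "0 0 0.002 0 0" --pt "0 0 0.002 0 0" --pt "0 0 0.002 0 0" --pt "0 0 0.001 0 0" --pt "0 0 0.001 0 0" --pt "0 0 0 0 0"

```text
clock: 5.4
position: [462.8, -120.6, 40.3]
ee_rot: [0.994, -0.114, -0.0, 0.0]
contact_force: [-0.7, 0.6, 0.1]
gripper_width: 0.5
```

```bash
cat > look.py <<'E'
from bench import arm
from h import *
import sys
from scipy.spatial.transform import Rotation as R
s=arm.read_state();im,dp=arm.get_image("wrist");p=arm.camera_params("wrist")
print(s["position"],s["contact_force"],s["wrist_torque"])
T=np.eye(4);T[:3,:3]=R.from_quat(s["ee_rot"]).as_matrix();T[:3,3]=s["position"]
p["world_to_cam"]=np.linalg.inv(T@p["mount"])
cv2.imwrite(f"pics/{sys.argv[1]}.png",cv2.resize(im[130:300,150:360],None,fx=3.5,fy=3.5,interpolation=cv2.INTER_CUBIC))
for u in (246,262):
  for v in range(208,260,4):
    w=pix2world(p,u,v,depth=float(dp[v,u])); t=np.linalg.inv(T)@np.append(w,1)
    print(u,v,im[v,u],"world",w.round(1),"tool",t[:3].round(1))
E
python3 look.py w3
```

```text
[ 462.81778629 -120.58189921   40.28826984] [-0.68468151  0.6147048   0.07203366] [-0.03449851  0.02942552  0.00222448]
246 208 [ 39 100 126] world [ 482.6 -120.4   48.4] tool [19.2 -4.6 -8.2]
246 212 [ 38  97 124] world [ 480.1 -119.8   48.4] tool [16.6 -4.7 -8.1]
246 216 [ 39 100 126] world [ 477.8 -119.3   49. ] tool [14.3 -4.7 -8.7]
246 220 [12 10 62] world [ 476.6 -119.    52. ] tool [ 13.1  -4.6 -11.7]
246 224 [12 14 68] world [ 476.7 -119.2   57.8] tool [ 13.2  -4.5 -17.5]
246 228 [ 27  29 104] world [ 475.  -118.8   59.2] tool [ 11.4  -4.4 -19. ]
246 232 [ 18  20 102] world [ 472.9 -118.4   59.9] tool [  9.3  -4.4 -19.6]
246 236 [52 54 53] world [ 475.5 -119.3   70. ] tool [ 12.   -4.2 -29.7]
246 240 [49 51 51] world [ 475.  -119.2   73.5] tool [ 11.6  -4.1 -33.2]
246 244 [49 50 53] world [ 475.7 -119.5   78.9] tool [ 12.3  -3.9 -38.6]
246 248 [51 53 55] world [ 475.2 -119.5   81.9] tool [ 11.8  -3.9 -41.7]
246 252 [52 54 55] world [ 474.9 -119.5   85.3] tool [ 11.5  -3.8 -45. ]
246 256 [55 57 57] world [ 475.2 -119.7   89.4] tool [ 11.8  -3.7 -49.1]
262 208 [ 63 150 162] wor
[... 226 characters left out ...]
 -128.3   53.5] tool [ 13.7   4.7 -13.2]
262 224 [ 9 14 70] world [ 474.6 -128.    57.7] tool [ 13.2   4.6 -17.4]
262 228 [ 20  21 100] world [ 472.6 -127.6   58.6] tool [ 11.1   4.6 -18.3]
262 232 [17 17 99] world [ 470.3 -127.1   58.9] tool [  8.8   4.6 -18.6]
262 236 [53 54 56] world [ 473.4 -127.4   69.6] tool [ 11.8   4.3 -29.3]
262 240 [52 55 54] world [ 473.7 -127.4   74.5] tool [ 12.1   4.2 -34.2]
262 244 [51 54 54] world [ 474.  -127.3   79.1] tool [ 12.4   4.  -38.8]
262 248 [50 53 54] world [ 473.2 -127.1   81.6] tool [ 11.6   4.  -41.3]
262 252 [51 53 53] world [ 473.3 -127.    85.6] tool [ 11.7   3.9 -45.3]
262 256 [52 53 54] world [ 473.4 -126.9   89.2] tool [ 11.7   3.8 -48.9]
```

View pics/w3.png

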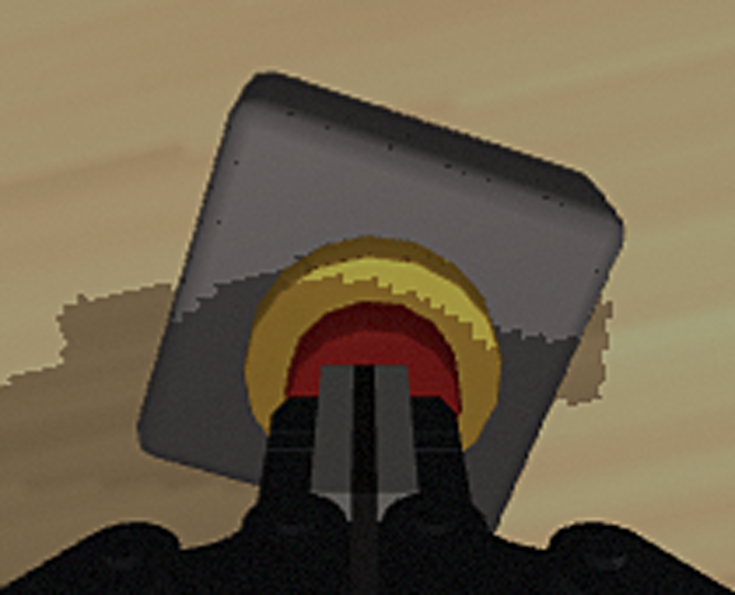

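The tip is about 9 mm above the button.

Request:
drive_tool --pt "0 0 0.002 0 0" --pt "0 0 0.002 0 0" --pt "0 0 0.002 0 0" --pt "0 0 0.001 0 0" --pt "0 0 0 0 0"

```text
clock: 5.95
position: [463.0, -120.6, 33.5]
ee_rot: [0.994, -0.114, 0.0, 0.0]
contact_force: [-1.2, 0.8, 2.5]
gripper_width: 0.3
```

Request:
drive_tool --pt "0 0 0.001 0 0" --pt "0 0 0.001 0 0" --pt "0 0 0 0 0"

```text
clock: 6.25
position: [463.0, -120.6, 31.5]
ee_rot: [0.994, -0.114, 0.0, 0.0]
contact_force: [0.3, 1.2, 3.8]
gripper_width: 0.0
```

Request:
drive_tool --pt "0 0 0.001 0 0" --pt "0 0 0.001 0 0" --pt "0 0 0 0 0"

```text
clock: 6.55
position: [463.0, -120.6, 29.4]
ee_rot: [0.994, -0.114, 0.0, 0.0]
contact_force: [-0.7, 0.6, 5.3]
gripper_width: -0.1
```

Request:
drive_tool --pt "0 0 0.001 0 0" --pt "0 0 0 0 0"

```text
clock: 6.75
position: [463.0, -120.6, 29.1]
ee_rot: [0.994, -0.113, 0.0, 0.0]
contact_force: [-3.2, 2.4, 8.9]
gripper_width: 0.2
```

Request:
drive_tool --pt "0 0 0.001 0 0" --pt "0 0 0 0 0"

```text
clock: 6.95
position: [463.1, -120.6, 29.0]
ee_rot: [0.994, -0.113, 0.0, 0.0]
contact_force: [-4.2, 2.3, 16.3]
gripper_width: 0.1
```

```bash
python3 look.py w4 | head -12
```

```text
[ 463.05373278 -120.60157357   28.95380262] [-4.17320138  2.27561811 16.33907396] [ 6.72680081e-01  1.39306587e+00 -6.28199703e-04]
246 208 [24 67 88] world [ 484.9 -121.    42.4] tool [ 21.3  -4.5 -13.4]
246 212 [19 59 82] world [ 484.1 -120.9   46.5] tool [ 20.6  -4.4 -17.5]
246 216 [ 36  93 122] world [ 482.1 -120.5   47.3] tool [ 18.5  -4.4 -18.3]
246 220 [ 37  95 124] world [ 480.2 -120.1   48.4] tool [ 16.6  -4.4 -19.5]
246 224 [ 40  97 126] world [ 478.2 -119.6   49.2] tool [ 14.5  -4.4 -20.2]
246 228 [14 12 67] world [ 476.2 -119.2   50.1] tool [ 12.5  -4.4 -21.2]
246 232 [ 21  20 101] world [ 475.  -118.9   52.5] tool [ 11.3  -4.3 -23.6]
246 236 [52 55 54] world [ 475.4 -119.2   58.1] tool [ 11.7  -4.2 -29.1]
246 240 [52 54 56] world [ 475.6 -119.3   62.8] tool [ 11.9  -4.1 -33.8]
246 244 [52 53 55] world [ 475.3 -119.4   66.6] tool [ 11.7  -4.  -37.6]
246 248 [51 53 54] world [ 475.6 -119.5   71. ] tool [ 12.   -3.8 -42. ]
```

Request:
drive_tool --pt "0 0 -0.001 0 0" --pt "0 0 -0.001 0 0" --pt "0 0 -0.002 0 0" --pt "0 0 -0.003 0 0" --pt "0 0 -0.004 0 0" --pt "0 0 -0.01 0 0" --pt "0 0 -0.02 0 0" --pt "0 0 -0.03 0 0" --pt "0 0 -0.03 0 0" --pt "0 0 -0.03 0 0" --pt "0 0 0 0 0" --pt "0 0 0 0 0"

```text
clock: 8.2
position: [462.8, -120.4, 159.1]
ee_rot: [0.994, -0.114, 0.001, -0.0]
contact_force: [-0.6, -0.3, -0.1]
gripper_width: 0.1
```

Run:
```python
from bench import arm
from h import *
from scipy.spatial.transform import Rotation as R
s=arm.read_state();im,dp=arm.get_image("wrist");p=arm.camera_params("wrist")
cv2.imwrite("pics/w5.png",im)
T=np.eye(4);T[:3,:3]=R.from_quat(s["ee_rot"]).as_matrix();T[:3,3]=s["position"]
p["world_to_cam"]=np.linalg.inv(T@p["mount"]);print(s["position"],s["contact_force"])
hsv=cv2.cvtColor(im,cv2.COLOR_BGR2HSV);H,S,V=[hsv[...,i].astype(int) for i in range(3)]
m=((H<6)|(H>174))&(S>170)&(V>60)
k,l,st,c=cv2.connectedComponentsWithStats(m.astype(np.uint8))
for i in range(1,k):
    if st[i,4]>100: print(st[i],c[i].round(1),pix2world(p,*c[i],z=59).round(1),pix2world(p,*c[i],depth=np.median(dp[l==i])).round(1))
```

```text
[ 462.84449669 -120.44711779  159.10624116] [-0.61094991 -0.25224469 -0.05838677]
[241 169  30  30 681] [255.5 183.2] [ 463.7 -122.2   59. ] [ 463.6 -122.2   58.9]
[414 234  30  28 616] [428.2 248.2] [ 353.4 -282.5   59. ] [ 352.8 -283.    58.1]
```

View pics/w5.png

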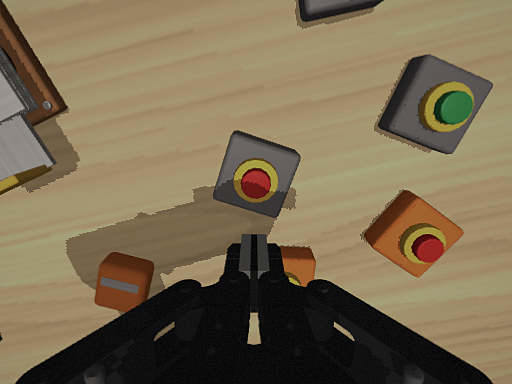

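The button reached 52 mm while pressed and is back at 59 mm. The remote is unmoved at (463.6,-122.2). Next I'll line up with the yellow gate.

Request:
drive_tool --pt "-0.012 -0.0343 0 0 0" --pt "-0.012 -0.0343 0 0 0" --pt "-0.012 -0.0343 0 0 0" --pt "-0.012 -0.0343 0 0 0" --pt "-0.012 -0.0343 0 0 0" --pt "-0.012 -0.0343 0 0 0" --pt "0 0 0 -8 0" --pt "0 0 0 -8 0" --pt "0 0 0 -8 0" --pt "0 0 0 0 0" --pt "0 0 0 0 0"

```text
clock: 9.35
position: [438.7, 95.8, 157.5]
ee_rot: [0.996, 0.094, -0.001, 0.0]
contact_force: [1.1, 0.4, -0.1]
gripper_width: 0.1
```

```bash
cat > gate.py <<'E'
from bench import arm
from h import *
import sys
from scipy.spatial.transform import Rotation as R
s=arm.read_state();im,dp=arm.get_image("wrist");p=arm.camera_params("wrist")
cv2.imwrite(f"pics/{sys.argv[1]}.png",im)
T=np.eye(4);T[:3,:3]=R.from_quat(s["ee_rot"]).as_matrix();T[:3,3]=s["position"]
p["world_to_cam"]=np.linalg.inv(T@p["mount"]);print(s["position"],s["contact_force"],"toolx yaw",np.degrees(np.arctan2(T[1,0],T[0,0])))
hsv=cv2.cvtColor(im,cv2.COLOR_BGR2HSV);H,S,V=[hsv[...,i].astype(int) for i in range(3)]
m=((H>=20)&(H<33)&(S>190)&(V>50)).astype(np.uint8)
k,l,st,c=cv2.connectedComponentsWithStats(m)
for i in range(1,k):
    if st[i,4]<150: continue
    P=np.array([pix2world(p,u,v,depth=float(dp[v,u])) for v,u in zip(*np.where(l==i)) if dp[v,u]>0])
    top=P[P[:,2]>85]; print(st[i],P.mean(0).round(1),P[:,2].min().round(),P[:,2].max().round())
    if len(top)>10:
        r=cv2.minAreaRect(top[:,:2].astype(np.float32));print("tabtop",top.mean(0).round(1),r)
    fc=P[(P[:,2]<83)]
    if len(fc)>10:
        vx=cv2.fitLine(fc[:,:2].astype(np.float32),cv2.DIST_HUBER,0,.01,.01).ravel();print("face",len(fc),fc.mean(0).round(1),"line yaw",np.degrees(np.arctan2(vx[1],vx[0])))
E
python3 gate.py w6
```

```text
[438.67894376  95.82896509 157.51718771] [ 1.08929699  0.36781233 -0.06645512] toolx yaw 10.770379289187254
```

View pics/w6.png

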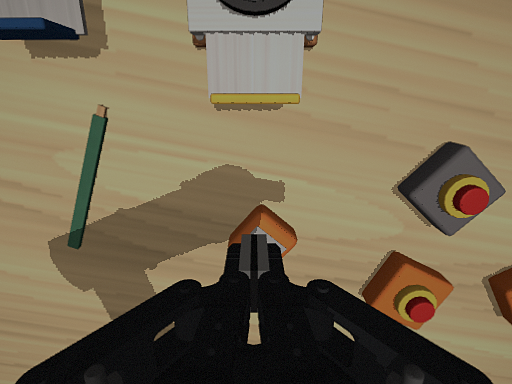

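The view shows the yellow tab straight ahead, rows 93–104 and columns 210–300, square to the image. The tape measure is near (263,230), so I need to check clearance before descending.

Run:
```python
from bench import arm
from h import *
from scipy.spatial.transform import Rotation as R
s=arm.read_state();im,dp=arm.get_image("wrist");p=arm.camera_params("wrist")
T=np.eye(4);T[:3,:3]=R.from_quat(s["ee_rot"]).as_matrix();T[:3,3]=s["position"];Ti=np.linalg.inv(T)
p["world_to_cam"]=np.linalg.inv(T@p["mount"])
for u,v in((263,208),(236,232),(292,238),(263,220),(212,98),(255,98),(298,98),(255,94),(255,102),(255,60)):
    w=pix2world(p,u,v,depth=float(dp[v,u]));print(u,v,im[v,u],w.round(1),"tool",(Ti@np.append(w,1))[:3].round(1))
for u,v in ((211,104),(300,103),(211,95),(300,94)): 
    w=pix2world(p,u,v,z=89);print("edge",u,v,w.round(1),"tool",(Ti@np.append(w,1))[:3].round(1))
d=pickle.load(open("d0.pkl","rb"))["top"]
print("tape top cam",pix2world(d[2],209,259,z=36))
```

```text
263 208 [11 39 80] [400.6  77.3  18.1] tool [-40.8  11.  139.7]
236 232 [21 39 78] [367.1 102.7  22.8] tool [-68.9 -20.2 135. ]
292 238 [ 46  89 162] [377.3  39.9  34.2] tool [-70.7  43.4 123.7]
263 220 [ 49 102 158] [393.4  76.4  35.2] tool [-48.   10.5 122.6]
212 98 [ 60 148 160] [511.3 142.3  88.7] tool [ 80.  -32.1  68.9]
255 98 [ 62 149 160] [517.5 109.5  89.4] tool [80.   1.3 68.1]
298 98 [ 55 137 161] [523.8  76.7  88.9] tool [80.  34.7 68.7]
255 94 [ 52 125 158] [520.4 110.   88.6] tool [82.9  1.3 69. ]
255 102 [ 55 133 163] [514.6 108.9  89.8] tool [77.   1.3 67.8]
255 60 [156 160 160] [547.9 115.1  51. ] tool [110.9   1.5 106.6]
edge 211 104 [506.7 142.4  89. ] tool [ 75.5 -33.   68.6]
edge 300 103 [520.5  74.3  89. ] tool [76.3 36.4 68.6]
edge 211 95 [513.3 143.3  89. ] tool [ 82.2 -32.7  68.6]
edge 300 94 [526.9  75.9  89. ] tool [82.9 36.1 68.6]
tape top cam [358.99406823  70.53188519  36.        ]
```

The tape is at least 40 mm behind the fingers, so it is clear. The tab centre is 1.5 mm off in tool y and its outer face 76 mm ahead. I'll move forward 30 mm and descend to TCP z of about 35, which puts the tips at about 58 mm.

Request:
drive_tool --pt "0.015 0.0015 0 0 0" --pt "0.015 0 0.02 0 0" --pt "0 0 0.03 0 0" --pt "0 0 0.03 0 0" --pt "0 0 0.025 0 0" --pt "0 0 0.012 0 0" --pt "0 0 0.005 0 0" --pt "0 0 0 0 0" --pt "0 0 0 0 0"

```text
clock: 10.35
position: [469.6, 100.7, 37.1]
ee_rot: [0.995, 0.095, 0.001, -0.0]
contact_force: [-0.7, 0.2, 1.6]
gripper_width: 0.2
```

```bash
python3 gate.py w7
```

```text
[469.60739585 100.66124866  37.07924355] [-0.65628285  0.15660958  1.552047  ] toolx yaw 10.929314108916413
```

View pics/w7.png

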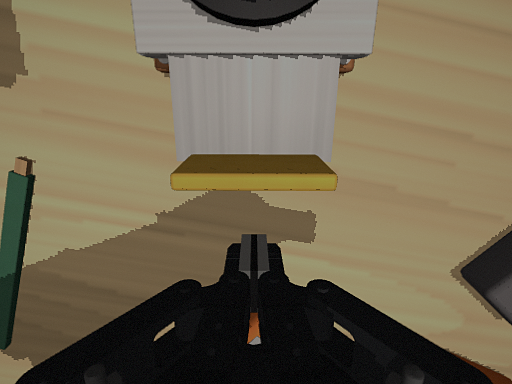

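The fingers are centred on the tab: tab columns 172–337, fingers at 254. I'll approach, then push slowly.

Request:
drive_tool --pt "0.012 0 0 0 0" --pt "0.01 0 0 0 0" --pt "0.005 0 0 0 0" --pt "0.003 0 0 0 0" --pt "0.003 0 0 0 0" --pt "0.003 0 0 0 0" --pt "0.003 0 0 0 0" --pt "0.003 0 0 0 0" --pt "0 0 0 0 0"

```text
clock: 11.3
position: [510.2, 108.2, 36.2]
ee_rot: [0.995, 0.095, -0.0, 0.0]
contact_force: [-1.1, -0.3, 0.2]
gripper_width: 0.3
```

Request:
drive_tool --pt "0.003 0 0 0 0" --pt "0.003 0 0 0 0" --pt "0.003 0 0 0 0" --pt "0.003 0 0 0 0" --pt "0.003 0 0 0 0" --pt "0.003 0 0 0 0" --pt "0.003 0 0 0 0" --pt "0.003 0 0 0 0" --pt "0 0 0 0 0"

```text
clock: 12.2
position: [534.6, 113.2, 36.5]
ee_rot: [0.995, 0.095, 0.001, -0.0]
contact_force: [0.2, -0.9, -0.9]
gripper_width: -0.2
```

```bash
python3 gate.py w8
```

```text
[534.59031459 113.22959953  36.52441466] [ 0.1732593  -0.93546765 -0.90798924] toolx yaw 10.95294564504411
```

View pics/w8.png

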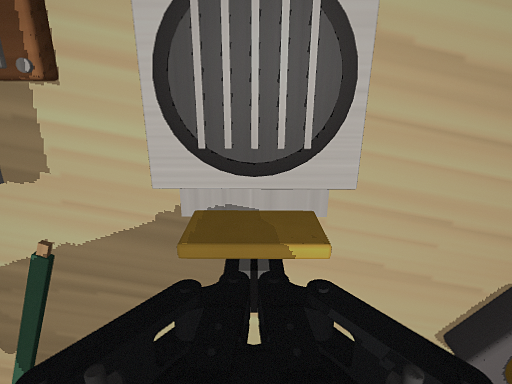

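The plate is sliding in, with roughly 14 mm left.

Request:
drive_tool --pt "0.003 0 0 0 0" --pt "0.003 0 0 0 0" --pt "0.003 0 0 0 0" --pt "0.002 0 0 0 0" --pt "0.001 0 0 0 0" --pt "0 0 0 0 0"

```text
clock: 12.85
position: [546.2, 115.5, 36.6]
ee_rot: [0.995, 0.095, 0.001, -0.0]
contact_force: [-1.6, 0.3, 0.9]
gripper_width: -0.2
```

Request:
drive_tool --pt "0.001 0 0 0 0" --pt "0.001 0 0 0 0" --pt "0 0 0 0 0"

```text
clock: 13.15
position: [547.2, 115.5, 36.4]
ee_rot: [0.995, 0.095, -0.0, 0.0]
contact_force: [-2.4, 0.8, 1.3]
gripper_width: 0.1
```

Request:
drive_tool --pt "0.001 0 0 0 0" --pt "0 0 0 0 0"

```text
clock: 13.35
position: [547.2, 115.4, 36.3]
ee_rot: [0.995, 0.095, -0.001, 0.0]
contact_force: [-5.1, 0.7, 3.6]
gripper_width: 0.0
```

Request:
drive_tool --pt "0.001 0 0 0 0" --pt "0 0 0 0 0"

```text
clock: 13.55
position: [547.2, 115.2, 36.1]
ee_rot: [0.995, 0.095, -0.002, 0.001]
contact_force: [-7.4, 0.4, 5.5]
gripper_width: 0.0
```

Request:
drive_tool --pt "0.001 0 0 0 0" --pt "0 0 0 0 0"

```text
clock: 13.75
position: [547.1, 115.1, 36.0]
ee_rot: [0.995, 0.095, -0.004, 0.001]
contact_force: [-10.1, 0.5, 6.4]
gripper_width: -0.1
```

```bash
python3 gate.py w9
```

```text
[547.1293997  115.07783727  35.96287163] [-10.11595939   0.53710617   6.37926675] toolx yaw 10.906225994670685
```

View pics/w9.png

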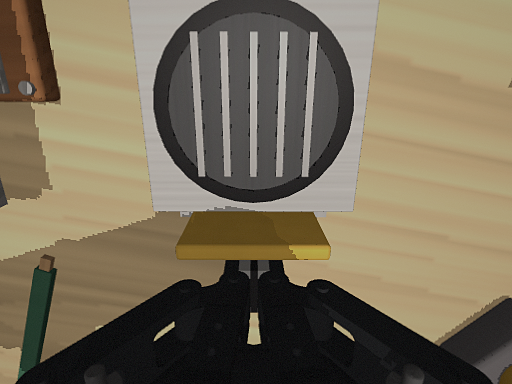

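Motion has stopped with 10 N on the tab, and the tab sits against the frame. The expected shut position gives a TCP x of about 546.5 mm and I read 547. Withdrawing.

Request:
drive_tool --pt "-0.003 0 0 0 0" --pt "-0.004 0 0 0 0" --pt "-0.01 0 0 0 0" --pt "-0.02 0 0 0 0" --pt "-0.02 0 0 0 0" --pt "-0.01 0 -0.02 0 0" --pt "0 0 -0.04 0 0" --pt "0 0 -0.04 0 0" --pt "0 0 -0.03 0 0" --pt "0 0 0 0 0" --pt "0 0 0 0 0"

```text
clock: 14.9
position: [484.6, 103.6, 167.0]
ee_rot: [0.995, 0.095, 0.001, -0.001]
contact_force: [0.2, -0.0, -0.9]
gripper_width: -0.5
```

Run:
```python
from bench import arm
from h import *
s=arm.read_state();print(s["position"],s["contact_force"])
im,dp=arm.get_image("scene");cv2.imwrite("pics/s9.png",cv2.resize(im[110:330,130:400],None,fx=2.7,fy=2.7,interpolation=cv2.INTER_CUBIC))
im,dp=arm.get_image("wrist");cv2.imwrite("pics/w10.png",im)
```

```text
[484.61764267 103.59199271 166.97875171] [ 0.20390141 -0.04584398 -0.86297295]
```

View pics/w10.png

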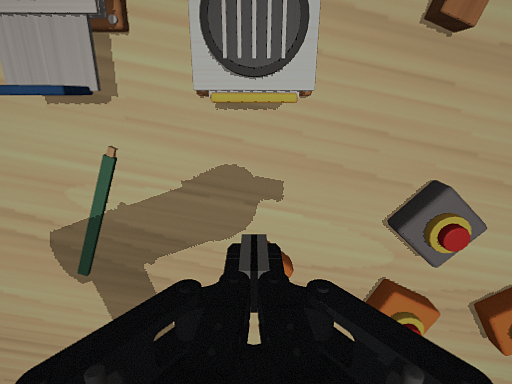

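View pics/s9.png

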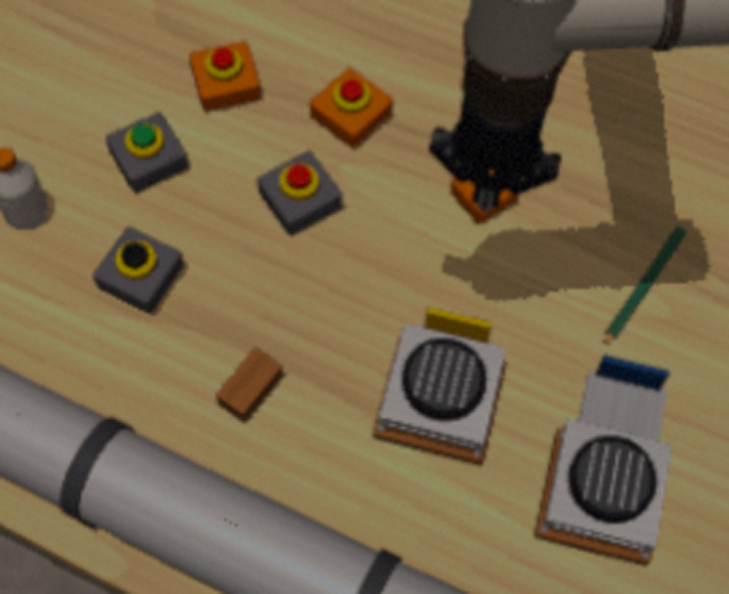

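The pictures show the yellow tab against its frame with no plate visible. The blue gate is still out, the red button is up, and everything else is where it was.

```bash
python3 -c "
from bench import arm
print(arm.job_done())"
```

```text
the job is handed in; nothing more can be done
None
```

I pressed the red stop button on the grey remote all the way down and let it come back up. Then I pushed the yellow gate fully shut, withdrew and handed the job in. The last clock reading before that was 14.9 s.

**Red button:** It stopped with about 16 N on it, and the depth image showed its top at about 52 mm. After release it read 59 mm again, and the remote had not moved measurably.

**Yellow gate:** The tab stopped moving under about 10 N at TCP x = 547 mm, against about 546.5 mm expected for shut. After withdrawing, the pictures showed the tab against the frame with no plate visible.

**Everything else:** The blue gate was still out, and I saw no change in the other remotes and loose items. That was by eye; I did not re-measure them. The robot was clear of everything, with contact force near zero.

**One disagreement:** With the fingers shut, their real ends were about 23 mm behind the reported TCP, not at it. I noticed when there was no force at the expected height. I then corrected for it using the wrist depth image and the force readings.

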